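Put away the loose lab parts by kind

ROBOT

A 6-joint arm with a two-finger parallel gripper is mounted at the origin on the work surface. World frame = base frame: x ahead of the robot, y to its left, z up, the work surface at z = 0. Lengths are in m, angles in rad, forces in N, time in s.
With the tool pointing down it reaches from about 0.275 to 0.725 m from the base axis. Payload 5.6 kg.
Tool frame: the origin (TCP) lies on the centre line of the jaws, within the pads' length; the fingertips stand 19 mm ahead of it and the grasp point (between the pads) is the TCP; z points along the fingers, y is the line along which they close (so a half turn about z gives the same grasp; the last joint's range is limited). The gripper opens to 85 mm and grips with 20 to 120 N. Pads are 22 mm wide; open, the fingers measure 114 mm over their backs; the gripper's body (76 mm by 85 mm) begins 54 mm behind the grasp point. The pads swing forward as they close: fully open they stand 13 mm farther back than shut.
Start: joints at [1.601, 0.255, 0.108, 0, -1.424, -0.285], TCP at [0.139, 0.532, 0.222] pointing down, gripper open.
Joint ranges: [-2.95, 2.95], [-1.21, 1.97], [-1.09, 1.5], [-2.87, 1.71], [-2.94, -0.07], [-3.05, 3.05]. Speed limits (rad/s): [2.57, 2.57, 3.14, 3.14, 3.14, 3.14].

INTERFACE

Orientations are given as [roll, pitch, yaw] about the fixed x, y, z axes, in that order (R = Rz(yaw) Ry(pitch) Rx(roll)).
In Python, from plant import r gives the robot as it stands. The module is installed in compiled form; this text tells all that it offers.
- The arm moves only by the shell command python3 -m handwheel 'ROWS' [FORCE]. ROWS is JSON, a list of rows, each a list of 3 entries, a list of its own where there are three numbers: the shift along the tool's x, y, z scaled (see below), then the turn, a rotation vector about the tool's x, y, z scaled (see below), then the closure, from 0 (fully open) to 1 (shut). A call has 1 to 10 rows; each row shifts and turns the commanded pose from where the row before left it, along the tool's axes as they then stand; what a row does not reach is not made up. The controller multiplies each number of a shift by 0.4 m and each number of a turn by 60 degrees. A row lasts 1/8 s, in which the tool goes at most 62.5 mm and 10.7 degrees, less where a joint would pass 70% of its speed; a pose out of reach is approached as far as the arm can. A call with a number of a shift or a turn outside -1 to 1 is refused whole. A call with a gripper value outside its range is refused whole. The fingers move at their own pace and stop on an object; FORCE is the grip in N (left out, the last holds). Time passes only in rows, so rows that do not move let the fingers close. It gives the time, the measured TCP pose, the force, the opening and the grip force at its end, in the units of the state.
- r.sense(): the state, without advancing time (a new reading comes with each control period).
- r.grab_frame(name): name is "scene" or "top" or "wrist"; returns (picture, depth): 480x640x3 uint8, red, green, blue; 480x640 float32, m along the optical axis (not along the pixel's ray), 0 where there is no reading.
- r.calibration(name): a dict with "K" (3x3 intrinsics, pixels), "eye" and "rotation" of the camera in the world; the wrist camera has in their place "tool_from_camera" (4x4, takes a point from camera to tool coordinates, whose origin is the TCP and whose axes are the flange's). Camera axes: x right, y up, looking along -z (the intrinsics and any distortion apply to the point x, -y, -z); pixel columns grow to the right and rows downward; lengths in m; the calibration is good to about 2 mm. A picture is of the moment at which its call begins: read the wrist's pose just before it. calibration takes no time and is no camera call.
- r.finish_job(): hands the job in; it is judged then, once.
The state is a dict: "t": time; "joint_pos": joint angles; "qd": joint speeds; "tau": joint torques, N m; "tcp_pos": TCP position; "tool_rot": TCP orientation; "ft_force": force on the tool from outside, world axes, zero at the start; "moment": the same for the moment, N m; "grip_width": opening from 0.0 (shut) to 1.0 (fully open); "grasp_force": force on a finger pad.
Only numpy, scipy, OpenCV 4.12 (cv2) and the standard library are available. Lean on these libraries where they do the work, as an engineer would, in place of code of your own. Each camera call takes 0.05 s, during which the arm holds its last target. There are 200 camera calls.

TASK

Clear up the loose parts on the lab bench: stand each rubber stopper, each microscope objective and the brass weight in a free bay of the blue tray that already holds one of its kind. Each must stand upright on the floor of its bay, one to a bay, and be let go; leave the glass beaker standing where it is.

Things in the scene. Friction and masses are not known exactly. Their poses are not given: they have to be found in the camera images.
- bung_a_mid (a point): solid round rubber stopper (bung), dark, 40 mm tall, tapering from 40 mm diameter at its foot to 32 mm at its flat top; about 55 g; stands on its wide end. The point is on its axis, half-way up (20 mm above its foot); z axis along its axis, up
- bung_b_mid (a point): a second solid round rubber stopper (bung), dark, 40 mm tall, tapering from 40 mm diameter at its foot to 32 mm at its flat top; about 55 g; stands on its wide end. The point is on its axis, half-way up (20 mm above its foot); z axis along its axis, up
- objective_a_mid (a point): microscope objective lens, steel barrel 24 mm in diameter from its foot to 30 mm up, then 19 mm in diameter for 8 mm, then a short cone narrowing to 12 mm at the top; 44 mm tall; a black band near the foot; about 80 g; stands with its small lens end up. The point is on its axis, half-way up (22 mm above its foot); z axis along its axis, up
- objective_b_mid (a point): a second microscope objective lens, steel barrel 24 mm in diameter from its foot to 30 mm up, then 19 mm in diameter for 8 mm, then a short cone narrowing to 12 mm at the top; 44 mm tall; a black band near the foot; about 80 g; stands with its small lens end up. The point is on its axis, half-way up (22 mm above its foot); z axis along its axis, up
- weight_a_mid (a point): brass balance weight: plain cylinder 30 mm in diameter and 36 mm tall, above it a 12 mm neck, 8 mm tall, and a 20 mm knob, 10 mm tall; 54 mm tall in all; about 200 g. The point is on its axis, half-way up (27 mm above its foot); z axis along its axis, up
- tray_bung: blue plastic tray fixed to the bench, 64 mm along x, 184 mm along y, 20 mm high; floor, walls and dividers 4 mm thick. Three 56 mm square bays in a row, centred at y = -60, 0, +60 mm in its frame. The middle bay holds a rubber stopper like the loose ones, fixed; the end bays are free. The trays differ only in this. Origin: centre of its underside, on the bench; z up
- tray_objective: blue plastic tray fixed to the bench, 64 mm along x, 184 mm along y, 20 mm high; floor, walls and dividers 4 mm thick. Three 56 mm square bays in a row, centred at y = -60, 0, +60 mm in its frame. The middle bay holds a microscope objective like the loose ones, fixed; the end bays are free. The trays differ only in this. Origin: centre of its underside, on the bench; z up
- tray_weight: blue plastic tray fixed to the bench, 64 mm along x, 184 mm along y, 20 mm high; floor, walls and dividers 4 mm thick. Three 56 mm square bays in a row, centred at y = -60, 0, +60 mm in its frame. The middle bay holds a brass weight like the loose one, fixed; the end bays are free. The trays differ only in this. Origin: centre of its underside, on the bench; z up
- beaker_mid (a point): empty glass beaker, 42 mm in diameter and 60 mm tall, about 60 g, standing among the things to sort; it is to stay where it is. The point is on its axis, half-way up (30 mm above its foot)

How it is judged:
At the end, for the whole second after the job is handed in: Each stopper, objective and the weight stands at rest in the tray of its kind: centre within 20 mm of the tray's long centre line and 80 mm of its middle, at most 4 mm above the bay floor, within 0.15 rad of upright; the beaker is as upright and within 30 mm of its start (x of bung_a_mid in the frame of tray_bung between -0.02 and 0.02 m and y of bung_a_mid in the frame of tray_bung between -0.08 and 0.08 m and z of each of bung_a_mid, bung_b_mid in the frame of tray_bung below 0.028 m and angle between each of bung_a_mid, bung_b_mid, objective_a_mid, objective_b_mid, weight_a_mid, beaker_mid's own z axis and vertical below 0.15 rad and linear speed of each of bung_a, bung_b, objective_a, objective_b, weight_a below 0.02 m/s and x of bung_b_mid in the frame of tray_bung between -0.02 and 0.02 m and y of bung_b_mid in the frame of tray_bung between -0.08 and 0.08 m and x of objective_a_mid in the frame of tray_objective between -0.02 and 0.02 m and y of objective_a_mid in the frame of tray_objective between -0.08 and 0.08 m and z of each of objective_a_mid, objective_b_mid in the frame of tray_objective below 0.03 m and x of objective_b_mid in the frame of tray_objective between -0.02 and 0.02 m and y of objective_b_mid in the frame of tray_objective between -0.08 and 0.08 m and x of weight_a_mid in the frame of tray_weight between -0.02 and 0.02 m and y of weight_a_mid in the frame of tray_weight between -0.08 and 0.08 m and z of weight_a_mid in the frame of tray_weight below 0.035 m and distance of beaker_mid from where it was at the start of the episode below 0.03 m); the robot touches nothing.
It fails at once if the glass beaker is knocked over (angle between beaker_mid's own z axis and vertical above 0.5 rad).
It also fails if it takes over 104 s, if anything falls off the work surface, if the arm or the gripper's body presses on something with over 40 N, if the wrist force passes 120 N, or if a joint passes its speed limit or range.

## Working session

There is one attempt and no reset: what is moved stays moved. The work goes in short steps, Python scripts to look and compute and a shell command to move; the robot and the scene stay as the last step left them, time stands still between calls to the robot, and variables do not carry over. Pictures are saved under pics/ and viewed, at most 14 in all, crops included, and the job is handed in when it is done.

```bash
mkdir -p pics
python3 - <<'E'
from plant import r
import cv2,numpy as np
for n in("scene","top"):
    p,d=r.grab_frame(n); cv2.imwrite(f"pics/{n}0.png",p[:,:,::-1]); np.save(f"{n}_d.npy",d)
    c=r.calibration(n); print(n,{k:np.round(v,4).tolist() for k,v in c.items()}, (d>0).mean())
c=r.calibration("wrist");print({k:np.round(v,4).tolist() for k,v in c.items()})
print(r.sense())
E
```

```text
scene {'K': [[444.6305, 0.0, 321.4972], [0.0, 444.6305, 236.6116], [0.0, 0.0, 1.0]], 'eye': [0.8566, -0.3033, 0.7411], 'rotation': [0.5817, 0.0092, 0.7772]} 0.996162109375
top {'K': [[479.5034, 0.0, 324.0096], [0.0, 479.5034, 234.5832], [0.0, 0.0, 1.0]], 'eye': [0.4725, 0.0142, 0.9201], 'rotation': [0.0502, -0.0272, -1.5885]} 0.9958658854166667
{'K': [[403.1868, 0.0, 324.3473], [0.0, 403.1868, 238.8136], [0.0, 0.0, 1.0]], 'tool_from_camera': [[-0.0001, 0.9581, 0.2863, 0.0735], [1.0, -0.0001, 0.0008, 0.001], [0.0008, 0.2863, -0.9581, -0.152], [0.0, 0.0, 0.0, 1.0]]}
{'t': 0.1, 'joint_pos': array([ 1.60059849e+00,  2.55673465e-01,  1.07164236e-01, -3.83069715e-04,
       -1.42390168e+00, -2.84609440e-01]), 'qd': array([-4.61587703e-04, -1.11994276e-03,  3.28615131e-03,  7.91644499e-05,
       -1.68823436e-03,  1.14066617e-03]), 'tau': array([-2.56127147e-03, -3.87607276e+01,  2.38474792e+01,  5.37778661e+00,
       -3.77671706e-03,  4.65318109e-06]), 'tcp_pos': array([0.13847363, 0.53182623, 0.22151178]), 'tool_rot': array([ 3.13993664e+00, -8.97360437e-05, -2.54863577e-01]), 'ft_force': array([-0.92371867, -0.37076423,  0.04124777]), 'moment': array([-0.01960167, -0.00559109, -0.00102687]), 'grasp_force': 0.0, 'grip_width': 0.9989288259173815}
```

View pics/top0.png

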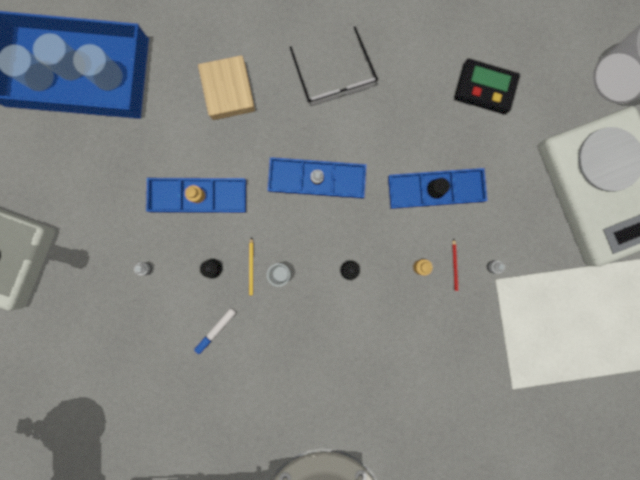

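View pics/scene0.png

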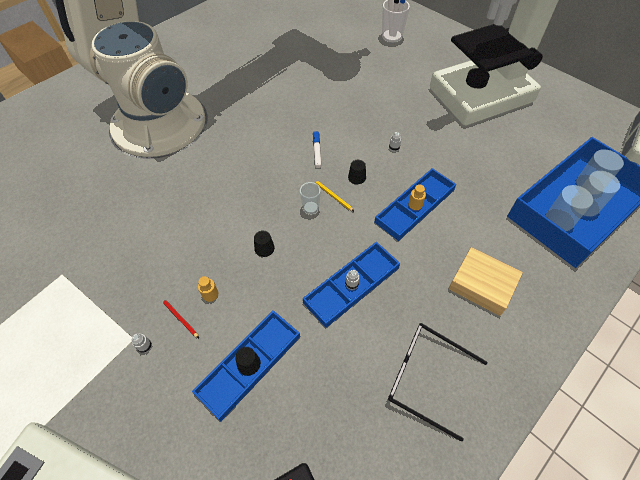

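The top view shows the loose parts in a row: objectives (142,268) and (497,267), stoppers (211,268) and (349,270), beaker (280,273), weight (424,267). The trays are weight (196,195), objective (317,178) and bung (437,188). The scene view agrees with this.

```bash
cat > h.py <<'E'
import numpy as np,cv2
from scipy.spatial.transform import Rotation as R
from plant import r
def cloud(n,p,d):
    c=r.calibration(n);K=c["K"];v,u=np.mgrid[:480,:640]
    P=np.stack([(u-K[0,2])/K[0,0]*d,-(v-K[1,2])/K[1,1]*d,-d],-1)
    if n=="wrist":
        T=c["tool_from_camera"];s=r.sense()
        P=P@T[:3,:3].T+T[:3,3]; return P@R.from_euler("xyz",s["tool_rot"]).as_matrix().T+s["tcp_pos"]
    return P@R.from_euler("xyz",c["rotation"]).as_matrix().T+c["eye"]
def to(*xyz,s=None):
    "world target -> tool shift, m, and in units"
    s=s or r.sense();d=R.from_euler("xyz",s["tool_rot"]).inv().apply(np.array(xyz)-s["tcp_pos"])
    return np.round(d,4),np.round(d/.4,3)
E
python3 - <<'E'
from h import *
seeds={"objL":(142,268),"bungL":(211,268),"beaker":(280,273),"bungR":(349,270),"wt":(424,267),"objR":(497,267)}
d=np.load("top_d.npy");P=cloud("top",None,d)
im=cv2.imread("pics/top0.png")
print("table z",[np.round(P[y,x],4).tolist() for x,y in((300,420),(180,300),(440,310))])
for k,(u,v) in seeds.items():
    W=P[v-22:v+23,u-22:u+23].reshape(-1,3);W=W[W[:,2]>.012]
    T=W[W[:,2]>np.percentile(W[:,2],95)-.008]
    m=lambda A:np.round((A.min(0)+A.max(0))/2,4)
    print(k,"all",m(W),np.round(np.ptp(W,0),3),"top",m(T),np.round(T.mean(0),4),np.round(np.ptp(T,0),3))
hsv=cv2.cvtColor(im,cv2.COLOR_BGR2HSV);M=cv2.inRange(hsv,(105,120,60),(130,255,255))
for k,(u,v) in {"tw":(196,195),"to":(317,178),"tb":(437,188)}.items():
    m=np.zeros_like(M);m[v-40:v+40,u-60:u+60]=M[v-40:v+40,u-60:u+60]
    vv,uu=np.nonzero(m);c=r.calibration("top");K=c["K"]
    Q=np.stack([(uu-K[0,2])/K[0,0],-(vv-K[1,2])/K[1,1],-np.ones(len(uu))],-1)@R.from_euler("xyz",c["rotation"]).as_matrix().T
    Q=c["eye"]+Q*((.02-c["eye"][2])/Q[:,2])[:,None]
    (cx,cy),(w,h),a=cv2.minAreaRect(Q[:,:2].astype(np.float32));
    b=cv2.boxPoints(((cx,cy),(w,h),a));e=max((b[1]-b[0],b[2]-b[1]),key=np.linalg.norm);e=e*np.sign(e[1])/np.linalg.norm(e)
    print(k,"c",round(cx,4),round(cy,4),"size",round(w,3),round(h,3),"yaxis",e.round(3),"bays",(np.array([cx,cy])-.06*e).round(4),(np.array([cx,cy])+.06*e).round(4))
print(to(.42,.33,.12))
E
```

```text
table z [[0.169, 0.0398, -0.0016], [0.3989, 0.263, 0.0011], [0.3696, -0.232, -0.0011]]
objL all [0.461  0.1752 0.4662] [0.023 0.322 0.908] top [0.4725 0.0142 0.9201] [0.4725 0.0142 0.9201] [0. 0. 0.]
bungL all [0.4575 0.1153 0.4661] [0.036 0.202 0.908] top [0.4579 0.1153 0.4778] [0.4588 0.1931 0.0766] [0.031 0.202 0.885]
beaker all [0.4496 0.0536 0.4661] [0.046 0.079 0.908] top [0.4496 0.0536 0.4885] [0.4482 0.0678 0.1401] [0.046 0.079 0.863]
bungR all [ 0.4528 -0.0308  0.4661] [0.039 0.09  0.908] top [ 0.4541 -0.0308  0.4779] [ 0.4512 -0.0571  0.0717] [0.037 0.09  0.884]
wt all [ 0.4564 -0.0981  0.4662] [0.032 0.225 0.908] top [ 0.4585 -0.0958  0.4841] [ 0.4542 -0.1888  0.0791] [0.028 0.22  0.872]
objR all [ 0.456  -0.1645  0.4662] [0.033 0.357 0.908] top [0.4725 0.0142 0.9201] [0.4725 0.0142 0.9201] [0. 0. 0.]
tw c 0.5965 0.2275 size 0.183 0.062 yaxis [0.015 1.   ] bays [0.5956 0.1675] [0.5974 0.2875]
to c 0.6255 0.0008 size 0.181 0.064 yaxis [0.088 0.996] bays [ 0.6202 -0.059 ] [0.6308 0.0605]
tb c 0.6028 -0.2282 size 0.063 0.183 yaxis [-0.058  0.998] bays [ 0.6063 -0.2881] [ 0.5993 -0.1683]
(array([0.3233, 0.1242, 0.1017]), array([0.808, 0.31 , 0.254]))
```

```bash
python3 -m handwheel '[[[0,0,0],[0,0,0.178],0],[[0,0,0],[0,0,0.178],0],[[0,0,0],[0,0,0.178],0],[[0,0,0],[0,0,0.178],0],[[0,0,0],[0,0,0.178],0],[[0,0,0],[0,0,0.178],0],[[0,0,0],[0,0,0.178],0],[[0,0,0],[0,0,0.011],0]]' 60
python3 - <<'E'
from h import *
seeds={"objL":(142,268),"bungL":(211,268),"beaker":(280,273),"bungR":(349,270),"wt":(424,267),"objR":(497,267)}
d=np.load("top_d.npy");P=cloud("top",None,d)
for k,(u,v) in seeds.items():
    W=P[v-22:v+23,u-22:u+23].reshape(-1,3);W=W[(W[:,2]>.012)&(W[:,2]<.1)]
    T=W[W[:,2]>np.percentile(W[:,2],97)-.008]
    m=lambda A:np.round((A.min(0)+A.max(0))/2,4)
    print(k,len(W),"all",m(W),np.round(np.ptp(W,0),3),"top",m(T),np.round(np.ptp(T,0),3))
print(to(.455,.33,.12)); print(r.sense()["tool_rot"])
E
```

```text
t: 1.1
tcp_pos: [0.1385, 0.532, 0.2218]
tool_rot: [3.141, -0.001, -1.57]
ft_force: [-0.9, 1.4, -1.1]
grip_width: 1.0
grasp_force: 0.0
objL 172 all [0.4607 0.3249 0.0296] [0.023 0.023 0.035] top [0.4602 0.3266 0.0425] [0.016 0.018 0.009]
bungL 335 all [0.4575 0.1996 0.0282] [0.036 0.034 0.032] top [0.4579 0.2011 0.0399] [0.031 0.031 0.009]
beaker 233 all [0.4463 0.0726 0.0386] [0.039 0.041 0.053] top [0.4463 0.0726 0.0596] [0.039 0.041 0.011]
bungR 301 all [ 0.4509 -0.0588  0.0285] [0.035 0.034 0.033] top [ 0.4504 -0.0599  0.0404] [0.03  0.032 0.009]
wt 238 all [ 0.4543 -0.1956  0.0347] [0.028 0.03  0.045] top [ 0.4537 -0.1957  0.0528] [0.018 0.02  0.009]
objR 169 all [ 0.4508 -0.3332  0.0301] [0.022 0.02  0.036] top [ 0.4518 -0.3343  0.043 ] [0.017 0.018 0.01 ]
(array([ 0.2021, -0.3164,  0.102 ]), array([ 0.505, -0.791,  0.255]))
[ 3.14138224e+00 -9.64550702e-04 -1.57002976e+00]
```

```bash
python3 -m handwheel '[[[0.065,-0.1,0.03],[0,0,0],0],[[0.065,-0.1,0.03],[0,0,0],0],[[0.065,-0.1,0.03],[0,0,0],0],[[0.065,-0.1,0.03],[0,0,0],0],[[0.065,-0.1,0.03],[0,0,0],0],[[0.065,-0.1,0.03],[0,0,0],0],[[0.065,-0.1,0.03],[0,0,0],0],[[0.065,-0.1,0.03],[0,0,0],0],[[0,0,0],[0,0,0],0]]' 60
python3 - <<'E'
from h import *
p,d=r.grab_frame("wrist");cv2.imwrite("pics/w1.png",p[:,:,::-1])
P=cloud("wrist",p,d)
W=P.reshape(-1,3);W=W[(d.ravel()>.05)&(np.hypot(W[:,0]-.460,W[:,1]-.326)<.022)&(W[:,2]>.012)&(W[:,2]<.06)]
T=W[W[:,2]>.033]
print(len(W),W.min(0),W.max(0),(T.min(0)+T.max(0))/2)
print(to(.460,.326,.038))
E
```

```text
t: 2.22
tcp_pos: [0.4599, 0.3216, 0.1245]
tool_rot: [3.139, -0.003, -1.571]
ft_force: [-0.6, -0.4, -0.1]
grip_width: 1.0
grasp_force: 0.0
1267 [0.44788434 0.31591024 0.0120665 ] [0.47127735 0.33762799 0.04713586] [0.45958149 0.32810803 0.04007412]
(array([-0.0033, -0.001 ,  0.0873]), array([-0.008, -0.002,  0.218]))
```

View pics/w1.png

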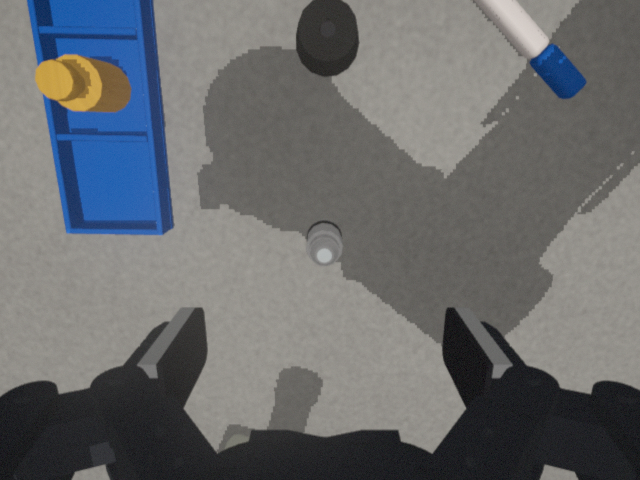

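The objective sits at (323,245), centred between the fingers (tips near (205,315) and (445,315)).

```bash
python3 -m handwheel '[[[-0.013,0,0.05],[0,0,0],0],[[0,0,0.06],[0,0,0],0],[[0,0,0.06],[0,0,0],0],[[0,0,0.046],[0,0,0],0],[[0,0,0],[0,0,0],0.7],[[0,0,0],[0,0,0],0.7],[[0,0,0],[0,0,0],1],[[0,0,0],[0,0,0],1]]' 60
python3 - <<'E'
from h import *
s=r.sense();p,d=r.grab_frame("wrist");cv2.imwrite("pics/w2.png",p[:,:,::-1])
P=cloud("wrist",p,d)
T=R.from_euler("xyz",s["tool_rot"]).inv().apply(P.reshape(-1,3)-s["tcp_pos"])
Z=T[(d.ravel()>.05)&(abs(T[:,0])<.014)&(abs(T[:,1])>.013)&(abs(T[:,1])<.04)&(T[:,2]<.03)]
print(np.percentile(Z[:,2],[50,90,97,99.5]));print(s["grip_width"],s["tcp_pos"])
E
```

```text
t: 3.28
tcp_pos: [0.4588, 0.3297, 0.0406]
tool_rot: [-3.141, 0.001, -1.571]
ft_force: [-0.4, -0.2, 0.3]
grip_width: 0.144
grasp_force: 0.0
[-0.06657881 -0.05570418 -0.029805   -0.01868337]
0.14441221359954542 [0.45877625 0.32968364 0.04058896]
```

View pics/w2.png

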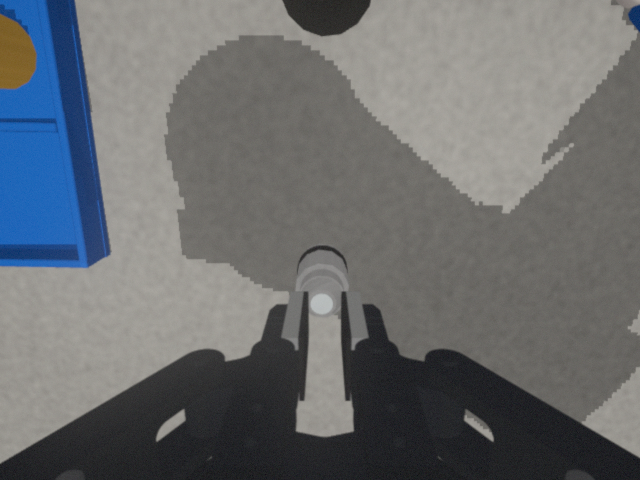

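The lens (322,303) lies between the pads, whose tips are near row 291. The opening is only 12 mm, so the pads seem to sit higher than I assumed. I'll sample the depth there.

Run:
```python
from h import *
s=r.sense();p,d=r.grab_frame("wrist")
P=cloud("wrist",p,d)
T=R.from_euler("xyz",s["tool_rot"]).inv().apply(P.reshape(-1,3)-s["tcp_pos"]).reshape(480,640,3)
for u,v in((298,294),(296,310),(292,340),(303,296),(304,330),(304,380),(304,398),(347,295),(346,330),(348,395),(355,310),(370,310),(275,312),(322,303),(322,260)): print(u,v,T[v,u].round(4))
print(s["grip_width"],s["grasp_force"],s["tcp_pos"],s["ft_force"])
```

```text
298 294 [-0.0001 -0.012   0.011 ]
296 310 [ 0.0085 -0.0105 -0.0215]
292 340 [ 0.0149 -0.0094 -0.0526]
303 296 [ 0.0122 -0.0081 -0.0177]
304 330 [ 0.012  -0.0066 -0.0419]
304 380 [ 0.013  -0.0053 -0.0679]
304 398 [ 0.0003 -0.006  -0.0583]
347 295 [ 0.0119  0.0079 -0.0163]
346 330 [ 0.0123  0.0062 -0.0424]
348 395 [ 0.0138  0.005  -0.0744]
355 310 [ 0.0083  0.0106 -0.0211]
370 310 [-0.0226  0.0236  0.0403]
275 312 [-0.0238 -0.0264  0.0405]
322 303 [ 0.0027 -0.0013 -0.0038]
322 260 [ 0.0142 -0.0014  0.0153]
0.05115923527926349 0.0 [0.45871665 0.32956113 0.04041742] [-0.1234586  -0.77574872  0.51878864]
```

The depth samples put the pad tips at about tool z = -0.013, so the fingers closed above the 44 mm top. The fingertips are about 30 mm farther back than stated. I'll open, go lower in steps and watch the force.

```bash
python3 -m handwheel '[[[0,0,0],[0,0,0],0.3],[[0,0,0],[0,0,0],0.3],[[0.006,0,0],[0,0,0],0.3],[[0,0,0.03],[0,0,0],0.3],[[0,0,0.03],[0,0,0],0.3],[[0,0,0.02],[0,0,0],0.3],[[0,0,0],[0,0,0],0.3]]' 60
python3 - <<'E'
from h import *
s=r.sense();p,d=r.grab_frame("wrist");cv2.imwrite("pics/w3.png",p[:,:,::-1])
P=cloud("wrist",p,d)
T=R.from_euler("xyz",s["tool_rot"]).inv().apply(P.reshape(-1,3)-s["tcp_pos"]).reshape(480,640,3)
Z=T[(d>.05)&(T[...,0]>.008)&(T[...,0]<.0145)&(T[...,1]>.02)&(T[...,1]<.04)&(P[...,2]>.008)]
print(np.sort(Z[:,2])[-8:].round(4),s["grip_width"],s["tcp_pos"])
E
```

```text
t: 4.25
tcp_pos: [0.4581, 0.3264, 0.0068]
tool_rot: [3.14, -0.002, -1.571]
ft_force: [0.8, -0.4, -0.0]
grip_width: 0.698
grasp_force: 0.0
[-0.018  -0.0177 -0.017  -0.0169 -0.0164 -0.0164 -0.0161 -0.0155] 0.6982383295199596 [0.45805699 0.32641716 0.00679399]
```

View pics/w3.png

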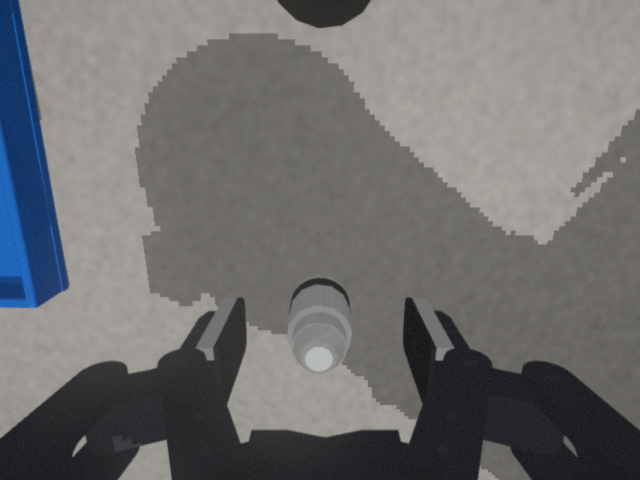

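The lens (318,358) is between the pads, with the barrel beside the tips (about 23 mm up). Closing now.

```bash
python3 -m handwheel '[[[0,0,0.004],[0,0,0],1],[[0,0,0],[0,0,0],1],[[0,0,0],[0,0,0],1],[[0,0,0],[0,0,0],1],[[0,0,0],[0,0,0],1],[[0,0,0],[0,0,0],1]]' 60
python3 - <<'E'
from h import *
print(r.sense()["tcp_pos"])
E
```

```text
t: 5.05
tcp_pos: [0.4588, 0.3272, 0.0068]
tool_rot: [-3.141, 0.001, -1.571]
ft_force: [-1.6, -0.1, 5.5]
grip_width: 0.244
grasp_force: 59.1
[0.45883111 0.32719708 0.00677506]
```

```bash
python3 -m handwheel '[[[0,0,-0.03],[0,0,0],1],[[0,0,-0.08],[0,0,0],1],[[0,0,-0.1],[0,0,0],1],[[0,0,-0.07],[0,0,0],1],[[0,0,0],[0,0,0],1]]' 60
python3 - <<'E'
from h import *
s=r.sense();p,d=r.grab_frame("wrist");cv2.imwrite("pics/w4.png",p[:,:,::-1])
P=cloud("wrist",p,d)
T=R.from_euler("xyz",s["tool_rot"]).inv().apply(P.reshape(-1,3)-s["tcp_pos"]).reshape(480,640,3)
for v in range(230,400,6): print(v,T[v,322].round(4),T[v,300].round(4))
print(s["grip_width"],s["tcp_pos"],to(.6308,.0605,.13))
E
```

```text
t: 5.68
tcp_pos: [0.4596, 0.3279, 0.1211]
tool_rot: [-3.138, 0.004, -1.571]
ft_force: [-0.5, 0.7, -1.3]
grip_width: 0.247
grasp_force: 58.8
230 [-0.0003 -0.0008  0.1225] [-0.0005 -0.0163  0.1233]
236 [-0.0048 -0.0008  0.1228] [-0.005  -0.0164  0.1238]
242 [-0.0093 -0.0008  0.1231] [-0.009  -0.0164  0.1221]
248 [-0.0137 -0.0008  0.1229] [-0.0138 -0.0165  0.1232]
254 [-0.0181 -0.0009  0.1226] [-0.0179 -0.0165  0.1222]
260 [-0.0221 -0.0009  0.1212] [-0.0228 -0.0167  0.1232]
266 [-0.0271 -0.0009  0.1224] [-0.0275 -0.0168  0.1236]
272 [-0.0319 -0.0009  0.1228] [-0.032  -0.0168  0.1231]
278 [ 0.013  -0.0004  0.0008] [-0.0367 -0.0169  0.1231]
284 [ 0.0127 -0.0004 -0.0048] [-0.0417 -0.017   0.1238]
290 [ 0.0123 -0.0004 -0.0095] [ 0.0082 -0.0093 -0.0003]
296 [ 0.0123 -0.0004 -0.0149] [ 0.0071 -0.0091 -0.0035]
302 [ 0.0129 -0.0004 -0.0212] [ 0.0077 -0.0088 -0.0104]
308 [ 0.011  -0.0004 -0.0221] [ 0.0075 -0.0085 -0.0149]
314 [ 0.0099 -0.0004 -0.0245] [ 0.0082 -0.0082 -0.0211]
320 [ 0.0105 -0.0003 -0.03  ] [ 0.006  -0.0082 -0.0214]
326 [ 0.009  -0.0003 -0.0313] [ 0.0044 -0.0081 -0.0227]
332 [ 0.0077 -0.0003 -0.0328] [ 0.0051 -0.0078 -0.0282]
338 [ 0.007  -0.0003 -0.0354] [ 0.0038 -0.0077 -0.03  ]
344 [ 0.005  -0.0003 -0.0356] [ 0.0017 -0.0078 -0.0302]
350 [ 0.0029 -0.0003 -0.0359] [-0.0003 -0.0078 -0.0306]
356 [ 0.001  -0.0003 -0.0364] [-0.0032 -0.0079 -0.0297]
362 [-0.0013 -0.0003 -0.0362] [-0.1073 -0.0182  0.1238]
368 [-0.0031 -0.0003 -0.0368] [-0.1127 -0.0183  0.1238]
374 [-0.1179 -0.0011  0.1234] [-0.1178 -0.0184  0.1233]
380 [-0.124  -0.0011  0.1242] [-0.1228 -0.0184  0.1227]
386 [-0.1279 -0.0011  0.122 ] [-0.1289 -0.0186  0.1234]
392 [-0.1359 -0.0011  0.1252] [-0.1346 -0.0187  0.1235]
398 [-0.1401 -0.0011  0.1232] [-0.1404 -0.0188  0.1236]
0.24708991295363056 [0.45955819 0.32794218 0.12110409] (array([ 0.2666, -0.1723, -0.0111]), array([ 0.667, -0.431, -0.028]))
```

View pics/w4.png

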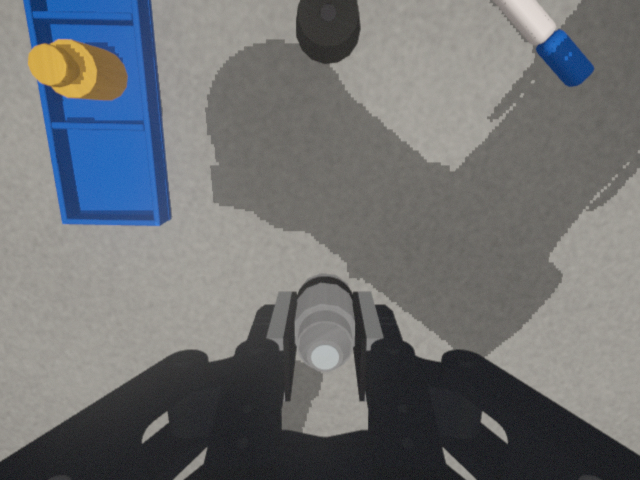

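Held upright, lens at (324,357), foot at tool z +0.0075. Carrying it to the left bay of the objective tray.

```bash
python3 -m handwheel '[[[0.08,-0.05,0],[0,0,0],1],[[0.12,-0.078,0],[0,0,0],1],[[0.12,-0.078,0],[0,0,0],1],[[0.12,-0.078,0],[0,0,0],1],[[0.12,-0.078,0],[0,0,0],1],[[0.107,-0.069,0],[0,0,0],1],[[0,0,0.06],[0,0,0],1],[[0,0,0.09],[0,0,0],1],[[0,0,0.05],[0,0,0],1],[[0,0,0],[0,0,0],1]]'
python3 - <<'E'
from h import *
print(r.sense()["tcp_pos"],to(.6308,.0605,.013))
E
```

```text
t: 6.98
tcp_pos: [0.6285, 0.0594, 0.0351]
tool_rot: [3.135, -0.002, -1.572]
ft_force: [0.3, -0.1, 0.1]
grip_width: 0.248
grasp_force: 58.9
[0.62847763 0.05944388 0.03511952] (array([-0.0011, -0.0025,  0.0221]), array([-0.003, -0.006,  0.055]))
```

```bash
python3 -m handwheel '[[[0,-0.005,0.025],[0,0,0],1],[[0,0,0.02],[0,0,0],1],[[0,0,0.01],[0,0,0],1],[[0,0,0],[0,0,0],1],[[0,0,0],[0,0,0],0.55],[[0,0,0],[0,0,0],0.55],[[0,0,0],[0,0,0],0.4],[[0,0,0],[0,0,0],0.4]]'; python3 -m handwheel '[[[0,0,-0.03],[0,0,0],0.4],[[0,0,-0.09],[0,0,0],0],[[0,0,-0.12],[0,0,0],0],[[0,0,-0.06],[0,0,0],0],[[0,0,0],[0,0,0],0]]';  python3 - <<'E'
from h import *
s=r.sense();p,d=r.grab_frame("wrist");P=cloud("wrist",p,d)
W=P[(d>.05)&(np.hypot(P[...,0]-.6308,P[...,1]-.0605)<.024)&(P[...,2]>.03)&(P[...,2]<.07)]
print(len(W),W.min(0).round(4),W.max(0).round(4))
print(s["tcp_pos"],to(.458,.2005,.13))
E
```

```text
t: 7.98
tcp_pos: [0.6329, 0.0601, 0.0164]
tool_rot: [-3.141, 0.0, -1.571]
ft_force: [0.0, 0.4, -0.3]
grip_width: 0.599
grasp_force: 0.0
t: 8.6
tcp_pos: [0.6345, 0.0603, 0.14]
tool_rot: [-3.135, 0.001, -1.571]
ft_force: [0.8, -0.3, -1.1]
grip_width: 1.002
grasp_force: 0.0
963 [0.6202 0.048  0.0301] [0.6436 0.0693 0.0488]
[0.6344615  0.06033378 0.14001889] (array([-0.1402,  0.1754,  0.0075]), array([-0.35 ,  0.439,  0.019]))
```

Top at 0.0488, so the objective stands in the bay. Next is the left stopper.

```bash
python3 -m handwheel '[[[-0.06,0.075,0],[0,0,0],0],[[-0.08,0.1,0],[0,0,0],0],[[-0.08,0.1,0],[0,0,0],0],[[-0.08,0.1,0],[0,0,0],0],[[-0.05,0.064,0],[0,0,0],0],[[0,0,0.05],[0,0,0],0],[[0,0,0.09],[0,0,0],0],[[0,0,0.04],[0,0,0],0],[[0,0,0],[0,0,0],0]]';  python3 - <<'E'
from h import *
s=r.sense();p,d=r.grab_frame("wrist");P=cloud("wrist",p,d)
W=P[(d>.05)&(np.hypot(P[...,0]-.458,P[...,1]-.2005)<.024)&(P[...,2]>.036)&(P[...,2]<.05)]
c=(W.min(0)+W.max(0))/2
print(len(W),W.min(0).round(4),W.max(0).round(4),c)
print(s["tcp_pos"],to(c[0],c[1],.005))
E
```

```text
t: 9.78
tcp_pos: [0.4558, 0.1991, 0.0624]
tool_rot: [3.138, -0.003, -1.571]
ft_force: [-0.0, -0.1, 0.7]
grip_width: 0.994
grasp_force: 0.0
3557 [0.4435 0.1862 0.036 ] [0.4755 0.2183 0.0439] [0.45948299 0.20227608 0.03993439]
[0.45582727 0.19905231 0.06244262] (array([-0.0027, -0.0028,  0.0587]), array([-0.007, -0.007,  0.147]))
```

```bash
python3 -m handwheel '[[[-0.006,-0.006,0.05],[0,0,0],0],[[0,0,0.06],[0,0,0],0],[[0,0,0.037],[0,0,0],0],[[0,0,0],[0,0,0],0.4],[[0,0,0],[0,0,0],0.8],[[0,0,0],[0,0,0],0.8],[[0,0,0],[0,0,0],0.8],[[0,0,0],[0,0,0],0.8]]' 50; python3 -m handwheel '[[[0,0,-0.03],[0,0,0],0.8],[[0,0,-0.08],[0,0,0],0.8],[[0,0,-0.1],[0,0,0],0.8],[[0,0,-0.09],[0,0,0],0.8],[[0,0,0],[0,0,0],0.8]]';  python3 - <<'E'
from h import *
s=r.sense();p,d=r.grab_frame("wrist");cv2.imwrite("pics/w5.png",p[:,:,::-1]);P=cloud("wrist",p,d)
T=R.from_euler("xyz",s["tool_rot"]).inv().apply(P.reshape(-1,3)-s["tcp_pos"]).reshape(480,640,3)
W=T[(d>.05)&(np.hypot(T[...,0],T[...,1])<.024)&(T[...,2]>-.06)&(T[...,2]<.02)&(abs(T[...,1])<.012)]
top=np.percentile(W[:,2],3);print("top",top,"low",W[:,2].max(),"x",W[W[:,2]<top+.006][:,0].min(),W[W[:,2]<top+.006][:,0].max())
print(s["tcp_pos"],to(.5993,-.1683,.12))
E
```

```text
t: 10.82
tcp_pos: [0.4605, 0.2031, 0.0068]
tool_rot: [-3.14, 0.001, -1.571]
ft_force: [-2.0, 0.4, 5.7]
grip_width: 0.393
grasp_force: 49.7
t: 11.45
tcp_pos: [0.4615, 0.2037, 0.1294]
tool_rot: [-3.135, 0.004, -1.571]
ft_force: [0.4, -0.4, -1.8]
grip_width: 0.391
grasp_force: 49.8
top -0.032329930362075085 low 0.008957795726424382 x -0.014461379964140656 0.018419164693024362
[0.46151758 0.2037323  0.12943102] (array([ 0.3714, -0.1392,  0.0067]), array([ 0.928, -0.348,  0.017]))
```

View pics/w5.png

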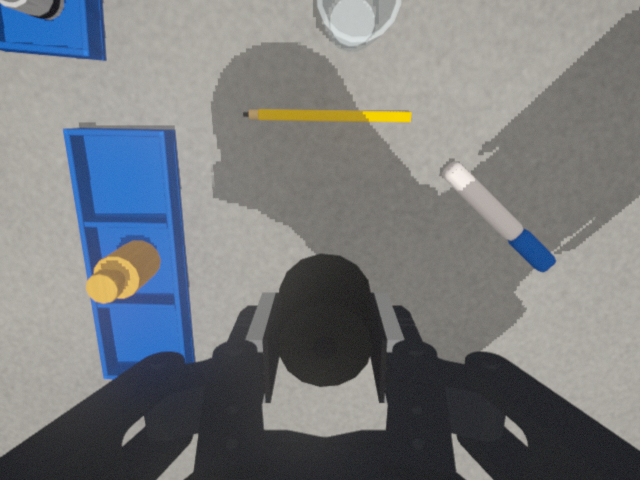

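Stopper held upright (top at about (325,350)), foot at tool z +0.0077. Carrying it to the near bay of the bung tray.

```bash
python3 -m handwheel '[[[0.1,-0.037,0],[0,0,0],0.8],[[0.14,-0.053,0],[0,0,0],0.8],[[0.14,-0.053,0],[0,0,0],0.8],[[0.14,-0.053,0],[0,0,0],0.8],[[0.14,-0.053,0],[0,0,0],0.8],[[0.14,-0.053,0],[0,0,0],0.8],[[0.128,-0.046,0],[0,0,0],0.8],[[0,0,0.06],[0,0,0],0.8],[[0,0,0.1],[0,0,0],0.8],[[0,0,0.06],[0,0,0],0.8]]'
python3 - <<'E'
from h import *
print(to(.5993,-.1683,.013))
E
```

```text
t: 12.75
tcp_pos: [0.5966, -0.1686, 0.034]
tool_rot: [3.136, 0.001, -1.572]
ft_force: [0.1, -0.1, -0.1]
grip_width: 0.391
grasp_force: 49.8
(array([-0.0003, -0.0028,  0.021 ]), array([-0.001, -0.007,  0.053]))
```

```bash
python3 -m handwheel '[[[0,-0.005,0.028],[0,0,0],0.8],[[0,0,0.02],[0,0,0],0.8],[[0,0,0.01],[0,0,0],0.8],[[0,0,0.002],[0,0,0],0.8],[[0,0,0],[0,0,0],0.8],[[0,0,0],[0,0,0],0.45],[[0,0,0],[0,0,0],0.3],[[0,0,0],[0,0,0],0.3]]'; python3 -m handwheel '[[[0,0,-0.03],[0,0,0],0.3],[[0,0,-0.09],[0,0,0],0],[[0,0,-0.12],[0,0,0],0],[[0,0,-0.06],[0,0,0],0],[[0,0,0],[0,0,0],0]]';  python3 - <<'E'
from h import *
s=r.sense();p,d=r.grab_frame("wrist");P=cloud("wrist",p,d)
W=P[(d>.05)&(np.hypot(P[...,0]-.5993,P[...,1]+.1683)<.027)&(P[...,2]>.035)&(P[...,2]<.07)]
print(len(W),W.min(0).round(4),W.max(0).round(4))
print(s["tcp_pos"],to(.4506,-.0593,.13))
E
```

```text
t: 13.75
tcp_pos: [0.6009, -0.1687, 0.0137]
tool_rot: [-3.141, -0.0, -1.571]
ft_force: [-1.0, -0.1, -0.1]
grip_width: 0.7
grasp_force: 0.0
t: 14.38
tcp_pos: [0.6024, -0.169, 0.1371]
tool_rot: [-3.135, -0.001, -1.571]
ft_force: [0.5, -0.6, -0.8]
grip_width: 0.993
grasp_force: 0.0
2028 [ 0.5841 -0.1859  0.035 ] [ 0.6157 -0.1539  0.0444]
[ 0.6023741  -0.16903977  0.1371292 ] (array([-0.1093,  0.1508,  0.0046]), array([-0.273,  0.377,  0.012]))
```

Placed (top 0.044). Next is the right stopper.

```bash
python3 -m handwheel '[[[-0.06,0.08,0],[0,0,0],0],[[-0.075,0.104,0],[0,0,0],0],[[-0.075,0.104,0],[0,0,0],0],[[-0.063,0.089,0],[0,0,0],0],[[0,0,0.05],[0,0,0],0],[[0,0,0.09],[0,0,0],0],[[0,0,0.04],[0,0,0],0],[[0,0,0],[0,0,0],0]]';  python3 - <<'E'
from h import *
s=r.sense();p,d=r.grab_frame("wrist");P=cloud("wrist",p,d)
W=P[(d>.05)&(np.hypot(P[...,0]-.4506,P[...,1]+.0593)<.024)&(P[...,2]>.036)&(P[...,2]<.05)]
c=(W.min(0)+W.max(0))/2
print(len(W),W.min(0).round(4),W.max(0).round(4),c)
print(s["tcp_pos"],to(c[0],c[1],.005))
E
```

```text
t: 15.42
tcp_pos: [0.4482, -0.0597, 0.0599]
tool_rot: [3.137, -0.001, -1.571]
ft_force: [-0.3, -0.6, 1.3]
grip_width: 0.998
grasp_force: 0.0
3696 [ 0.4353 -0.0761  0.036 ] [ 0.4678 -0.0438  0.044 ] [ 0.45154402 -0.05992565  0.04001235]
[ 0.44822363 -0.05969992  0.05986021] (array([ 0.0002, -0.0023,  0.056 ]), array([ 0.001, -0.006,  0.14 ]))
```

```bash
python3 -m handwheel '[[[0,-0.006,0.05],[0,0,0],0],[[0,0,0.06],[0,0,0],0],[[0,0,0.029],[0,0,0],0],[[0,0,0],[0,0,0],0.4],[[0,0,0],[0,0,0],0.8],[[0,0,0],[0,0,0],0.8],[[0,0,0],[0,0,0],0.8],[[0,0,0],[0,0,0],0.8]]' 50; python3 -m handwheel '[[[0,0,-0.03],[0,0,0],0.8],[[0,0,-0.08],[0,0,0],0.8],[[0,0,-0.1],[0,0,0],0.8],[[0,0,-0.09],[0,0,0],0.8],[[0,0,0],[0,0,0],0.8]]';  python3 - <<'E'
from h import *
s=r.sense();p,d=r.grab_frame("wrist");P=cloud("wrist",p,d)
T=R.from_euler("xyz",s["tool_rot"]).inv().apply(P.reshape(-1,3)-s["tcp_pos"]).reshape(480,640,3)
W=T[(d>.05)&(np.hypot(T[...,0],T[...,1])<.024)&(T[...,2]>-.06)&(T[...,2]<.02)&(abs(T[...,1])<.012)]
top=np.percentile(W[:,2],3);print("top",top,"low",W[:,2].max(),"x",W[W[:,2]<top+.006][:,0].min(),W[W[:,2]<top+.006][:,0].max())
print(s["tcp_pos"],to(.6063,-.2881,.12))
E
```

```text
t: 16.48
tcp_pos: [0.4533, -0.0594, 0.0072]
tool_rot: [-3.139, 0.0, -1.571]
ft_force: [-1.5, -0.2, 4.2]
grip_width: 0.393
grasp_force: 49.4
t: 17.1
tcp_pos: [0.4546, -0.0593, 0.1297]
tool_rot: [-3.134, 0.001, -1.571]
ft_force: [0.3, 0.1, -1.6]
grip_width: 0.388
grasp_force: 49.9
top -0.032135595105348774 low 0.009417336546313307 x -0.01574746319190127 0.016980383040600604
[ 0.45462982 -0.05930454  0.12969627] (array([ 0.2288, -0.1531,  0.008 ]), array([ 0.572, -0.383,  0.02 ]))
```

```bash
python3 -m handwheel '[[[0.08,-0.055,0],[0,0,0],0.8],[[0.1,-0.068,0],[0,0,0],0.8],[[0.1,-0.068,0],[0,0,0],0.8],[[0.1,-0.068,0],[0,0,0],0.8],[[0.1,-0.068,0],[0,0,0],0.8],[[0.092,-0.063,0],[0,0,0],0.8],[[0,0,0.06],[0,0,0],0.8],[[0,0,0.1],[0,0,0],0.8],[[0,0,0.06],[0,0,0],0.8],[[0,0,0],[0,0,0],0.8]]'
python3 - <<'E'
from h import *
print(to(.6063,-.2881,.013))
E
```

```text
t: 18.4
tcp_pos: [0.6059, -0.2876, 0.0344]
tool_rot: [3.135, 0.002, -1.572]
ft_force: [-0.6, 0.0, -0.6]
grip_width: 0.392
grasp_force: 49.8
(array([ 0.0006, -0.0006,  0.0214]), array([ 0.001, -0.001,  0.053]))
```

```bash
python3 -m handwheel '[[[0,0,0.028],[0,0,0],0.8],[[0,0,0.02],[0,0,0],0.8],[[0,0,0.01],[0,0,0],0.8],[[0,0,0.002],[0,0,0],0.8],[[0,0,0],[0,0,0],0.8],[[0,0,0],[0,0,0],0.45],[[0,0,0],[0,0,0],0.3],[[0,0,0],[0,0,0],0.3]]'; python3 -m handwheel '[[[0,0,-0.03],[0,0,0],0.3],[[0,0,-0.09],[0,0,0],0],[[0,0,-0.12],[0,0,0],0],[[0,0,-0.06],[0,0,0],0],[[0,0,0],[0,0,0],0]]';  python3 - <<'E'
from h import *
s=r.sense();p,d=r.grab_frame("wrist");P=cloud("wrist",p,d)
W=P[(d>.05)&(np.hypot(P[...,0]-.6063,P[...,1]+.2881)<.027)&(P[...,2]>.035)&(P[...,2]<.07)]
print(len(W),W.min(0).round(4),W.max(0).round(4))
print(s["tcp_pos"],to(.4515,-.3338,.13))
E
```

```text
t: 19.4
tcp_pos: [0.6085, -0.2884, 0.0141]
tool_rot: [-3.141, -0.0, -1.571]
ft_force: [0.2, -0.3, 0.1]
grip_width: 0.701
grasp_force: 0.0
t: 20.02
tcp_pos: [0.6099, -0.289, 0.1379]
tool_rot: [-3.135, -0.002, -1.571]
ft_force: [-0.5, -1.2, -0.3]
grip_width: 1.001
grasp_force: 0.0
2009 [ 0.5917 -0.3045  0.0351] [ 0.6242 -0.2721  0.0443]
[ 0.60986043 -0.28896323  0.13785361] (array([0.0454, 0.1574, 0.0052]), array([0.114, 0.394, 0.013]))
```

Placed. Next is the right objective.

```bash
python3 -m handwheel '[[[0.024,0.08,0],[0,0,0],0],[[0.03,0.105,0],[0,0,0],0],[[0.03,0.105,0],[0,0,0],0],[[0.03,0.1,0],[0,0,0],0],[[0,0,0.05],[0,0,0],0],[[0,0,0.09],[0,0,0],0],[[0,0,0.04],[0,0,0],0],[[0,0,0],[0,0,0],0]]';  python3 - <<'E'
from h import *
s=r.sense();p,d=r.grab_frame("wrist");P=cloud("wrist",p,d)
W=P[(d>.05)&(np.hypot(P[...,0]-.4515,P[...,1]+.3338)<.02)&(P[...,2]>.033)&(P[...,2]<.05)]
c=(W.min(0)+W.max(0))/2
print(len(W),W.min(0).round(4),W.max(0).round(4),c)
print(s["tcp_pos"],to(c[0],c[1],.005))
E
```

```text
t: 21.08
tcp_pos: [0.4506, -0.3331, 0.0598]
tool_rot: [3.137, 0.002, -1.571]
ft_force: [-0.1, -0.1, 0.8]
grip_width: 1.0
grasp_force: 0.0
1411 [ 0.4421 -0.3457  0.033 ] [ 0.4636 -0.3264  0.048 ] [ 0.45287369 -0.33605436  0.04052192]
[ 0.45063867 -0.33310741  0.05981009] (array([ 0.0024, -0.0014,  0.0562]), array([ 0.006, -0.003,  0.141]))
```

```bash
python3 -m handwheel '[[[0.005,-0.002,0.05],[0,0,0],0],[[0,0,0.06],[0,0,0],0],[[0,0,0.03],[0,0,0],0],[[0,0,0],[0,0,0],0.5],[[0,0,0],[0,0,0],1],[[0,0,0],[0,0,0],1],[[0,0,0],[0,0,0],1],[[0,0,0],[0,0,0],1],[[0,0,0],[0,0,0],1]]' 60; python3 -m handwheel '[[[0,0,-0.03],[0,0,0],1],[[0,0,-0.08],[0,0,0],1],[[0,0,-0.1],[0,0,0],1],[[0,0,-0.09],[0,0,0],1],[[0,0,0],[0,0,0],1]]';  python3 - <<'E'
from h import *
s=r.sense();p,d=r.grab_frame("wrist");P=cloud("wrist",p,d)
T=R.from_euler("xyz",s["tool_rot"]).inv().apply(P.reshape(-1,3)-s["tcp_pos"]).reshape(480,640,3)
W=T[(d>.05)&(np.hypot(T[...,0],T[...,1])<.02)&(T[...,2]>-.06)&(T[...,2]<.02)&(abs(T[...,1])<.007)]
top=np.percentile(W[:,2],3);print("top",top,"low",W[:,2].max(),"x",W[W[:,2]<top+.004][:,0].min(),W[W[:,2]<top+.004][:,0].max())
print(s["tcp_pos"],to(.6202,-.059,.12))
E
```

```text
t: 22.25
tcp_pos: [0.4537, -0.3362, 0.007]
tool_rot: [-3.14, -0.001, -1.571]
ft_force: [-1.3, 0.9, 6.3]
grip_width: 0.25
grasp_force: 58.7
t: 22.88
tcp_pos: [0.4549, -0.3368, 0.1297]
tool_rot: [-3.135, -0.003, -1.571]
ft_force: [0.0, -0.8, -1.1]
grip_width: 0.248
grasp_force: 58.8
top -0.03616282620728453 low 0.00899066855347631 x -0.007878711145243225 0.006715785307861085
[ 0.45488288 -0.33684541  0.129729  ] (array([-0.2771, -0.1663,  0.0077]), array([-0.693, -0.416,  0.019]))
```

```bash
python3 -m handwheel '[[[-0.083,-0.05,0],[0,0,0],1],[[-0.125,-0.075,0],[0,0,0],1],[[-0.125,-0.075,0],[0,0,0],1],[[-0.125,-0.075,0],[0,0,0],1],[[-0.125,-0.075,0],[0,0,0],1],[[-0.11,-0.066,0],[0,0,0],1],[[0,0,0.06],[0,0,0],1],[[0,0,0.1],[0,0,0],1],[[0,0,0.06],[0,0,0],1],[[0,0,0],[0,0,0],1]]'
python3 - <<'E'
from h import *
print(to(.6202,-.059,.013))
E
```

```text
t: 24.18
tcp_pos: [0.6169, -0.0588, 0.0346]
tool_rot: [3.134, -0.0, -1.571]
ft_force: [-0.1, 0.2, -0.2]
grip_width: 0.253
grasp_force: 58.9
(array([ 0.0002, -0.0034,  0.0215]), array([ 0.   , -0.009,  0.054]))
```

```bash
python3 -m handwheel '[[[0,-0.005,0.028],[0,0,0],1],[[0,0,0.02],[0,0,0],1],[[0,0,0.01],[0,0,0],1],[[0,0,0.002],[0,0,0],1],[[0,0,0],[0,0,0],1],[[0,0,0],[0,0,0],0.55],[[0,0,0],[0,0,0],0.4],[[0,0,0],[0,0,0],0.4]]'; python3 -m handwheel '[[[0,0,-0.03],[0,0,0],0.4],[[0,0,-0.09],[0,0,0],0],[[0,0,-0.12],[0,0,0],0],[[0,0,-0.06],[0,0,0],0],[[0,0,0],[0,0,0],0]]';  python3 - <<'E'
from h import *
s=r.sense();p,d=r.grab_frame("wrist");P=cloud("wrist",p,d)
W=P[(d>.05)&(np.hypot(P[...,0]-.6202,P[...,1]+.059)<.024)&(P[...,2]>.03)&(P[...,2]<.07)]
print(len(W),W.min(0).round(4),W.max(0).round(4))
print(s["tcp_pos"],to(.454,-.1957,.13))
E
```

```text
t: 25.18
tcp_pos: [0.6218, -0.0587, 0.0141]
tool_rot: [-3.141, 0.0, -1.571]
ft_force: [0.1, -0.1, 0.2]
grip_width: 0.599
grasp_force: 0.0
t: 25.8
tcp_pos: [0.6233, -0.0587, 0.1376]
tool_rot: [-3.135, 0.0, -1.571]
ft_force: [-0.9, -0.6, -0.0]
grip_width: 0.999
grasp_force: 0.0
975 [ 0.6091 -0.0699  0.03  ] [ 0.6323 -0.0482  0.0487]
[ 0.62326957 -0.0587135   0.1375684 ] (array([0.1372, 0.1681, 0.0049]), array([0.343, 0.42 , 0.012]))
```

Placed. Last is the brass weight.

```bash
python3 -m handwheel '[[[0.06,0.075,0],[0,0,0],0],[[0.075,0.092,0],[0,0,0],0],[[0.075,0.092,0],[0,0,0],0],[[0.075,0.092,0],[0,0,0],0],[[0.055,0.065,0],[0,0,0],0],[[0,0,0.05],[0,0,0],0],[[0,0,0.07],[0,0,0],0],[[0,0,0.03],[0,0,0],0],[[0,0,0],[0,0,0],0]]';  python3 - <<'E'
from h import *
s=r.sense();p,d=r.grab_frame("wrist");P=cloud("wrist",p,d)
W=P[(d>.05)&(np.hypot(P[...,0]-.454,P[...,1]+.1957)<.022)&(P[...,2]>.047)&(P[...,2]<.06)]
c=(W.min(0)+W.max(0))/2
print(len(W),W.min(0).round(4),W.max(0).round(4),c)
print(s["tcp_pos"],to(c[0],c[1],.005))
E
```

```text
t: 26.98
tcp_pos: [0.4544, -0.1945, 0.0731]
tool_rot: [3.139, 0.0, -1.571]
ft_force: [-0.6, -0.6, 0.3]
grip_width: 1.0
grasp_force: 0.0
1480 [ 0.4446 -0.2057  0.0472] [ 0.4643 -0.1858  0.0569] [ 0.4544363  -0.19577746  0.05204055]
[ 0.45440611 -0.19454739  0.07305343] (array([0.001 , 0.0008, 0.069 ]), array([0.003, 0.002, 0.172]))
```

```bash
python3 -m handwheel '[[[0.002,0.002,0.05],[0,0,0],0],[[0,0,0.07],[0,0,0],0],[[0,0,0.048],[0,0,0],0],[[0,0,0],[0,0,0],0.4],[[0,0,0],[0,0,0],0.8],[[0,0,0],[0,0,0],0.9],[[0,0,0],[0,0,0],0.9],[[0,0,0],[0,0,0],0.9],[[0,0,0],[0,0,0],0.9]]' 80; python3 -m handwheel '[[[0,0,-0.03],[0,0,0],0.9],[[0,0,-0.08],[0,0,0],0.9],[[0,0,-0.1],[0,0,0],0.9],[[0,0,-0.09],[0,0,0],0.9],[[0,0,0],[0,0,0],0.9]]';  python3 - <<'E'
from h import *
s=r.sense();p,d=r.grab_frame("wrist");P=cloud("wrist",p,d);cv2.imwrite("pics/w6.png",p[:,:,::-1])
T=R.from_euler("xyz",s["tool_rot"]).inv().apply(P.reshape(-1,3)-s["tcp_pos"]).reshape(480,640,3)
W=T[(d>.05)&(np.hypot(T[...,0],T[...,1])<.02)&(T[...,2]>-.06)&(T[...,2]<.02)&(abs(T[...,1])<.01)]
top=np.percentile(W[:,2],3);print("top",top,"low",W[:,2].max(),"x",W[W[:,2]<top+.004][:,0].min(),W[W[:,2]<top+.004][:,0].max())
print(s["tcp_pos"],to(.5956,.1675,.12))
E
```

```text
t: 28.15
tcp_pos: [0.4553, -0.1957, 0.0082]
tool_rot: [-3.139, -0.001, -1.571]
ft_force: [-1.0, 0.6, 6.0]
grip_width: 0.315
grasp_force: 78.4
t: 28.78
tcp_pos: [0.4564, -0.1959, 0.1304]
tool_rot: [-3.135, -0.001, -1.571]
ft_force: [-0.4, 0.4, -2.4]
grip_width: 0.316
grasp_force: 79.2
top -0.04458162129528804 low 0.010466777662757911 x -0.010594451396623968 0.00978042336844223
[ 0.45638383 -0.19589718  0.13041869] (array([-0.3629, -0.1404,  0.0086]), array([-0.907, -0.351,  0.022]))
```

View pics/w6.png

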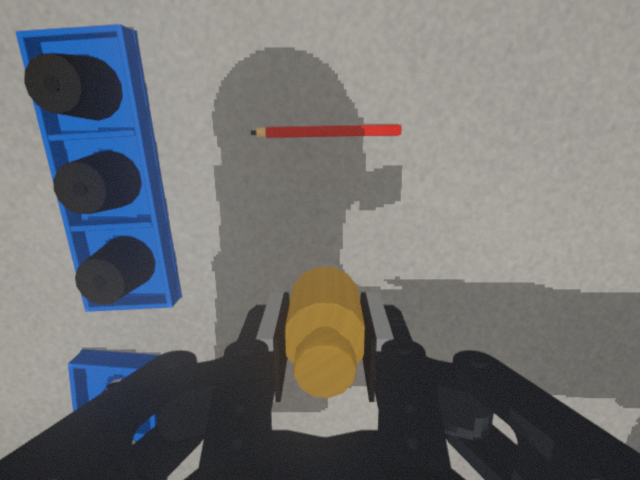

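The weight is held upright (knob at (325,365)), and all three stoppers stand in their tray. Carrying the weight to the near bay of the weight tray.

```bash
python3 -m handwheel '[[[-0.097,-0.037,0],[0,0,0],0.9],[[-0.138,-0.053,0],[0,0,0],0.9],[[-0.138,-0.053,0],[0,0,0],0.9],[[-0.138,-0.053,0],[0,0,0],0.9],[[-0.138,-0.053,0],[0,0,0],0.9],[[-0.138,-0.053,0],[0,0,0],0.9],[[-0.12,-0.049,0],[0,0,0],0.9],[[0,0,0.06],[0,0,0],0.9],[[0,0,0.1],[0,0,0],0.9],[[0,0,0.05],[0,0,0],0.9]]'
python3 - <<'E'
from h import *
print(to(.5956,.1675,.015))
E
```

```text
t: 30.08
tcp_pos: [0.5922, 0.1665, 0.0384]
tool_rot: [3.135, -0.002, -1.571]
ft_force: [0.5, -0.2, -1.4]
grip_width: 0.321
grasp_force: 79.3
(array([-0.001 , -0.0036,  0.0234]), array([-0.003, -0.009,  0.059]))
```

```bash
python3 -m handwheel '[[[0,-0.005,0.03],[0,0,0],0.9],[[0,0,0.02],[0,0,0],0.9],[[0,0,0.012],[0,0,0],0.9],[[0,0,0.002],[0,0,0],0.9],[[0,0,0],[0,0,0],0.9],[[0,0,0],[0,0,0],0.5],[[0,0,0],[0,0,0],0.35],[[0,0,0],[0,0,0],0.35]]'; python3 -m handwheel '[[[0,0,-0.03],[0,0,0],0.35],[[0,0,-0.09],[0,0,0],0],[[0,0,-0.12],[0,0,0],0],[[0,0,-0.06],[0,0,0],0],[[0,0,0],[0,0,0],0],[[0,0,0],[0,0,0],0]]';  python3 - <<'E'
from h import *
s=r.sense();p,d=r.grab_frame("wrist");P=cloud("wrist",p,d)
W=P[(d>.05)&(np.hypot(P[...,0]-.5956,P[...,1]-.1675)<.024)&(P[...,2]>.045)&(P[...,2]<.07)]
print(len(W),W.min(0).round(4),W.max(0).round(4))
p,d=r.grab_frame("scene");cv2.imwrite("pics/end.png",p[:,:,::-1])
p,d=r.grab_frame("top");P=cloud("top",p,d)
W=P[(np.hypot(P[...,0]-.4463,P[...,1]-.0726)<.04)&(P[...,2]>.012)&(P[...,2]<.1)];print("beaker",(W.min(0)+W.max(0))/2)
E
```

```text
t: 31.08
tcp_pos: [0.5972, 0.1674, 0.0175]
tool_rot: [-3.141, 0.0, -1.571]
ft_force: [0.3, -0.1, 0.2]
grip_width: 0.648
grasp_force: 0.0
t: 31.82
tcp_pos: [0.5964, 0.1672, 0.1368]
tool_rot: [3.141, 0.0, -1.571]
ft_force: [-0.9, 0.2, 0.2]
grip_width: 1.0
grasp_force: 0.0
866 [0.5876 0.1573 0.0488] [0.607  0.1766 0.0598]
beaker [0.44623234 0.07270879 0.03830308]
```

View pics/end.png

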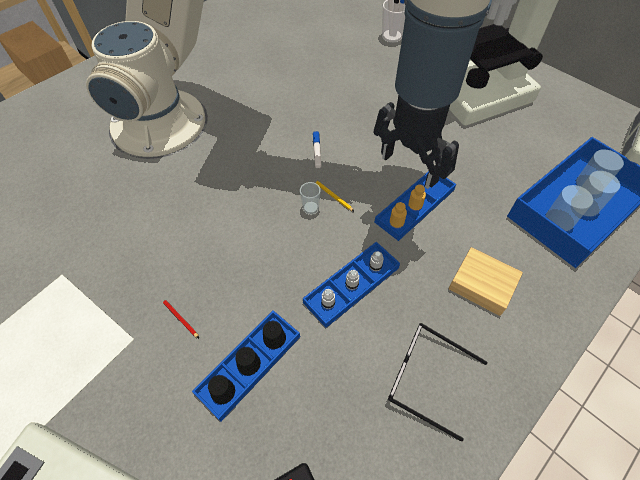

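The end picture shows all five parts upright in their trays: stoppers (221,389) and (274,334), objectives (328,297) and (376,260), weight (398,215). The beaker (310,200) has not moved and the gripper is clear.

```bash
python3 -c "
from plant import r
print(r.finish_job())"
```

```text
the job is handed in; nothing more can be done
None
```

I stood both stoppers, both objectives and the brass weight upright in their own trays, left the beaker where it was, and handed the job in at about 32 s; no verdict came back from the judging.

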